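# Shut the tub of paper roses

## Task

Close the white tub of paper roses with its green lid: tuck the lid's tongue under the tub's fixed orange hook, then press the opposite end down firmly, without hammering it, until the sprung orange catch snaps over it and the lid sits level and flat on the rim all round. Let go of it and leave the other things on the table where they are.

Things in the scene. Friction and masses are not known exactly. Their poses are not given: they have to be found in the camera images.
- tub: White open tub 150 (x) x 110 (y) x 70 mm high, walls 4 mm, fixed to the table. Origin at the centre of its underside, z up; rim at z = 70 mm. Fixed orange hook at its -x end (nearer the robot), sprung orange catch at its +x end.
- catch_nose (a point): Inner lower edge of the catch's nose: tub frame (71, 0, 76) mm at rest; 50 mm wide in y, flat below. Above the 3 mm thick nose a 60 degree ramp leads up and out from (x 71, z 79) to (x 77, z 89), the catch's top.
- catch (a joint): The catch's outward slide in m: 0 at rest, at most 0.010, along the tub's +x. Spring 7.5 N at 0 and 3 N more per mm; it returns by itself. The lid's end pressed on its ramp pushes it out 2 to 4 mm, taking some 10 to 20 N down at the lid's white patch; the push eases part way, and only when the lid is on the rim does the catch snap back to 0 over its top.
- lid: Green loose lid, 90 to 185 g: plate 150 (x) x 122 (y) x 5 mm, side skirts 3 mm thick hanging 9 mm below it (x -45 to 65, inner faces y +-58 mm) that go outside the tub's walls. Origin: centre of the plate's underside, z up. Starts flat on its skirts. Closed, its frame is that of point tub_rim, with 2 mm play in x, 3 in y.
- lid_handle (a point): Grip point of the lid's white bar handle, 29 mm above the plate's underside at its centre; axes as the lid's. The bar is 16 (x) x 70 (y) mm, from z = 5 to 39 mm in the lid's frame; fingers close along the lid's x.
- lid_press (a point): Centre of the white patch (24 x 44 mm) on the lid's top face near its +x end: lid frame (56, 0, 5) mm; press down here.
- lid_tongue (a point): Middle of the lower edge of the tongue's tip: lid frame (-85, 0, 0) mm. The tongue is 60 mm wide, 5 mm thick and sticks out 10 mm from the plate's -x end. It enters the hook's pocket with the lid tilted by 5 to 15 degrees, +x end high; at about 4 to 6 degrees the +x end meets the catch's ramp.
- tub_rim (a point): Centre of the tub's mouth at rim height, tub frame (0, 0, 70) mm; axes as the tub's.
- hook_mouth (a point): Below the inner edge of the hook's overhang, at rim height: tub frame (-77, 0, 70) mm. From here the pocket runs 10 mm along the tub's -x to an upright stop, over a ledge level with the rim, 10 mm high under the overhang, 70 mm wide in y and open at its sides; hook top at z = 85 mm.
- tape_roll: Green roll of tape, 84 mm across, 24 mm high; origin at the centre of its underside. Bystander.
- rose_bud: White paper rose bud, 68 mm across, 62 mm high, upright; origin at the centre of its underside. Bystander.
- scissors: Scissors lying flat, about 180 mm long, black handles; origin near the pivot. Bystander.
- glue_gun: Blue glue gun lying on its side, about 155 x 120 mm, 36 mm high; origin under the barrel. Bystander.
- wire_spool: Copper wire spool, 64 mm across, 50 mm high; origin at the centre of its underside. Bystander.
- pin_jar: Amber jar with a yellow cap, 60 mm across, 80 mm high; origin at the centre of its underside. Bystander.
- round_cover: Blue round cover of another tub, 104 mm across, 32 mm high with its knob; origin at the centre of its underside. Bystander, does not fit.
There are look-alikes about, which are no part of the job. Leave any red or yellow look-alike of the lid alone.

How it is judged:
By the outcome, as a careful person would: the job done as asked, in the order asked, and still so for the second after the job is handed in, with the robot touching nothing.
It also fails if it takes over 48 s, if anything falls off the work surface, if the arm or the gripper's body presses on something with over 40 N, if the wrist force passes 120 N, or if a joint passes its speed limit or range.

## Robot

A 6-joint arm with a two-finger parallel gripper is mounted at the origin on the work surface. World frame = base frame: x ahead of the robot, y to its left, z up, the work surface at z = 0. Lengths are in mm, angles in rad, forces in N, time in s.
With the tool pointing down it reaches from about 275 to 1000 mm from the base axis. Payload 8.4 kg.
Tool frame: the origin (TCP) lies between the finger pads; the fingertips stand 17 mm ahead of it and the grasp point (between the pads) lies 2 mm behind it; z points along the fingers, y is the line along which they close (so a half turn about z gives the same grasp; the last joint's range is limited). The gripper opens to 85 mm and grips with 20 to 120 N. Pads are 22 mm wide; open, the fingers measure 114 mm over their backs; the gripper's body (76 mm by 85 mm) begins 54 mm behind the grasp point. The pads swing forward as they close: fully open they stand 13 mm farther back than shut.
Start: joints at [-1.226, 0.353, 1.633, -0, 1.155, -0.002], TCP at [212.43, -587.794, 248.281] pointing down, gripper open.
Joint ranges: [-2.63, 2.63], [-0.92, 2.1], [0.06, 2.66], [-1.3, 4.44], [0, 2.69], [-3.02, 3.02]. Speed limits (rad/s): [2.22, 2.22, 2.79, 3.14, 3.14, 3.14].

## Interface

Orientations are given as [roll, pitch, yaw] about the fixed x, y, z axes, in that order (R = Rz(yaw) Ry(pitch) Rx(roll)).
In Python, from rig import sense, grab_frame, sign_off gives the robot as it stands. The module is installed in compiled form; this text tells all that it offers.
- The arm moves only by the tool send_rows, never from a script. Its argument "moves" is a list that holds one entry, the list of rows, each a list of 7 numbers: the shift along the world's x, y, z in m, then the turn, a rotation vector about the world's x, y, z in rad, then the opening, from -1 (shut) to 1 (fully open). In form: [[[dx, dy, dz, rx, ry, rz, jaw], ...]]. A call has 1 to 10 rows; each row shifts and turns the commanded pose from where the row before left it; what a row does not reach is not made up. A row lasts 1/10 s, in which the tool goes at most 50 mm and 8.59 degrees, less where a joint would pass 70% of its speed; a pose out of reach is approached as far as the arm can. A call with a gripper value outside its range is refused whole. The fingers move at their own pace and stop on an object; "grip_force" is the grip in N (left out, the last holds). Time passes only in rows, so rows that do not move let the fingers close. It gives the time, the measured TCP pose, the force, the opening and the grip force at its end, in the units of the state.
- sense(): the state, without advancing time (a new reading comes with each control period).
- grab_frame(name): name is "scene" or "top"; returns a dict with "img" (480x640x3 uint8, red, green, blue), "mtx" (3x3 intrinsics, pixels), "rvec" (rotation vector, rad) and "tvec" (3), from world to camera coordinates, as OpenCV has them. Camera axes: x right, y down, z forward; pixel columns grow to the right and rows downward; lengths in mm; the calibration is good to about 2 mm. A picture is of the moment at which its call begins. There is no depth.
- sign_off(): hands the job in; it is judged then, once.
The state is a dict: "clock": time; "qpos": joint angles; "qvel": joint speeds; "joint_efforts": joint torques, N m; "eef_pos": TCP position; "tcp_rot": TCP orientation; "contact_force": force on the tool from outside, world axes, zero at the start; "wrist_torque": the same for the moment, N m; "opening": opening from 0.0 (shut) to 1.0 (fully open); "grasp_force": force on a finger pad.
Only numpy, scipy, OpenCV 4.12 (cv2) and the standard library are available. Lean on these libraries where they do the work, as an engineer would, in place of code of your own. Each camera call takes 0.05 s, during which the arm holds its last target. There are 200 camera calls.

## Working session

There is one attempt and no reset: what is moved stays moved. The work goes in short steps, Python scripts to look and compute and a tool call to move; the robot and the scene stay as the last step left them, time stands still between calls to the robot, and variables do not carry over. Pictures are saved under pics/ and viewed, at most 10 in all, crops included, and the job is handed in when it is done.

Besides the shell and the picture viewer there is one more tool, called after "Call:" by a JSON object that holds its "api" and its "payload", one argument or row to a line. send_rows: Moves the arm, as the interface text tells. Its arguments: {"type":"object","properties":{"moves":{"type":"array"},"grip_force":{"type":"number"}},"required":["moves"]}

```bash
mkdir -p pics; python3 - <<'E'
from rig import sense, grab_frame
import cv2,pickle
for n in("scene","top"):
    f=grab_frame(n); pickle.dump(f,open(n+".pkl","wb")); cv2.imwrite(f"pics/{n}0.png",f["img"][:,:,::-1])
    R=cv2.Rodrigues(f["rvec"])[0]; print(n,(-R.T@f["tvec"].reshape(3)).round(),f["mtx"].round(1).tolist())
print(sense())
E
```

```text
scene [1367.  409. 1051.] [[499.6, 0.0, 317.1], [0.0, 499.6, 239.4], [0.0, 0.0, 1.0]]
top [ 470.   38. 1102.] [[497.7, 0.0, 315.9], [0.0, 497.7, 238.3], [0.0, 0.0, 1.0]]
{'clock': 0.1, 'qpos': array([-1.22641160e+00,  3.53546637e-01,  1.63407411e+00,  8.40716567e-06,
        1.15521652e+00, -2.40766495e-03]), 'qvel': array([ 0.00043218, -0.00218185, -0.00228157,  0.00033365, -0.00144761,
       -0.00076485]), 'joint_efforts': array([-1.54390455e-04, -6.06355619e+01, -3.42822647e+01,  1.67596509e-04,
        4.12807727e-03,  4.11959934e-05]), 'eef_pos': array([ 212.28338959, -587.39924166,  247.65075436]), 'tcp_rot': array([-3.14034806e+00, -1.06839250e-05,  3.46788982e-01]), 'contact_force': array([0.10988833, 0.47627081, 0.18526236]), 'wrist_torque': array([-0.02623212,  0.0126979 , -0.01122304]), 'grasp_force': 0.0, 'opening': 1.0002201598286884}
```

View pics/top0.png

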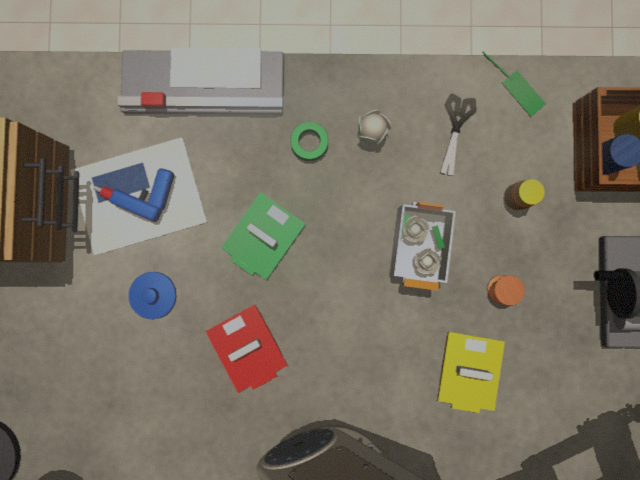

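View pics/scene0.png

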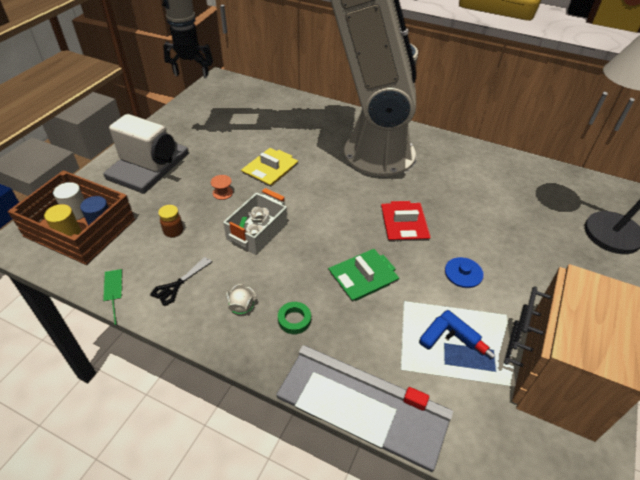

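```bash
cat > h.py <<'E'
import cv2,numpy as np,pickle
def ray(f,px,z):
    px=np.asarray(px,float).reshape(-1,1,2)
    u=cv2.undistortPoints(px,f["mtx"],None).reshape(-1,2)
    R=cv2.Rodrigues(f["rvec"])[0]; C=-R.T@np.asarray(f["tvec"]).reshape(3)
    d=np.c_[u,np.ones(len(u))]@R
    return C[:2]+d[:,:2]*((z-C[2])/d[:,2:])
def proj(f,p): return cv2.projectPoints(np.asarray(p,float).reshape(-1,3),f["rvec"],f["tvec"],f["mtx"],None)[0].reshape(-1,2)
def comps(f,lo,hi,amin=20):
    hsv=cv2.cvtColor(f["img"],cv2.COLOR_RGB2HSV); m=cv2.inRange(hsv,lo,hi)
    return [c for c in cv2.findContours(m,cv2.RETR_EXTERNAL,cv2.CHAIN_APPROX_NONE)[0] if cv2.contourArea(c)>amin]
E
python3 - <<'E'
from h import *
f=pickle.load(open("top.pkl","rb"));s=pickle.load(open("scene.pkl","rb"))
for n,lo,hi,z in(("green",(45,100,50),(85,255,255),14),("orange",(8,150,100),(20,255,255),87)):
    for c in comps(f,lo,hi):
        w=ray(f,c,z).astype(np.float32); r=cv2.minAreaRect(w)
        print(n,c.reshape(-1,2).mean(0).round(),np.round(r[0],1),np.round(r[1],1),round(r[2],2),"corners",cv2.boxPoints(r).round(1).tolist())
# white parts on lid
for c in comps(f,(0,0,170),(179,60,255),30):
    m=c.reshape(-1,2).mean(0)
    if 220<m[0]<460 and 180<m[1]<300: 
        print("white",m.round(1),ray(f,m,14).round(1),ray(f,m,48).round(1),cv2.contourArea(c), np.round(cv2.minAreaRect(ray(f,c,48).astype(np.float32)),1) if 0 else "")
im=f["img"][:,:,::-1]
a=cv2.resize(im[188:288,213:313],(400,400),interpolation=cv2.INTER_CUBIC);b=cv2.resize(im[196:296,374:474],(400,400),interpolation=cv2.INTER_CUBIC)
c=cv2.resize(s["img"][240:310,320:410,::-1],(400,200)) ; d=cv2.resize(s["img"][180:260,210:310,::-1],(400,200))
cv2.imwrite("pics/crop1.png",np.vstack([np.hstack([a,b]),np.hstack([c,d])]))
E
```

```text
green [438. 238.] [ 532.1 -225.9] [46.2 12.3] 15.82 corners [[508.29998779296875, -226.1999969482422], [511.6000061035156, -238.10000610351562], [556.0, -225.5], [552.7000122070312, -213.60000610351562]]
green [266. 245.] [494.9 143. ] [ 99.2 177.3] 18.55 corners [[419.70001220703125, 211.3000030517578], [476.1000061035156, 43.20000076293945], [570.0999755859375, 74.80000305175781], [513.7000122070312, 242.8000030517578]]
green [254. 206.] [595.  174.7] [21.1 62.2] 56.66 corners [[563.2000122070312, 183.0], [615.2000122070312, 148.8000030517578], [626.7000122070312, 166.39999389648438], [574.7999877929688, 200.60000610351562]]
green [308. 140.] [740.7  59.1] [76.9 80.6] 6.94 corners [[697.7000122070312, 94.5], [707.4000244140625, 14.5], [783.7000122070312, 23.799999237060547], [774.0, 103.80000305175781]]
green [530. 101.] [ 836.4 -431.2] [48.8 42.3] 38.6 corners [[804.0999755859375, -429.8999938964844], [830.5999755859375, -462.8999938964844], [868.7000122070312, -432.5], [842.2000122070312, -399.5]]
orange [421. 284.] [ 432.  -171.8] [71.2 14.6] 83.16 corners [[420.5, -206.1999969482422], [435.0, -208.0], [443.5, -137.3000030517578], [429.0, -135.60000610351562]]
orange [505. 288.] [ 422.6 -346.8] [62.9 61.9] 56.1 corners [[379.3999938964844, -355.6000061035156], [430.79998779296875, -390.1000061035156], [465.79998779296875, -337.8999938964844], [414.3999938964844, -303.3999938964844]]
orange [609. 150.] [ 730.2 -578.5] [ 81.9 175.1] 89.97 corners [[642.7000122070312, -619.4000244140625], [817.7000122070312, -619.5], [817.7999877929688, -537.5999755859375], [642.7000122070312, -537.5]]
white [426.9 260.5] [[ 481.1 -200.5]] [[ 480.8 -193.1]] 36.0 
white [419.2 262.7] [[ 476.2 -183.8]] [[ 476.  -176.9]] 725.5 
white [260.3 233.4] [[536.8 164.2]] [[534.7 160.3]] 76.0 
white [436.6 225.6] [[ 557.7 -222. ]] [[ 555.  -213.9]] 30.5
```

View pics/crop1.png

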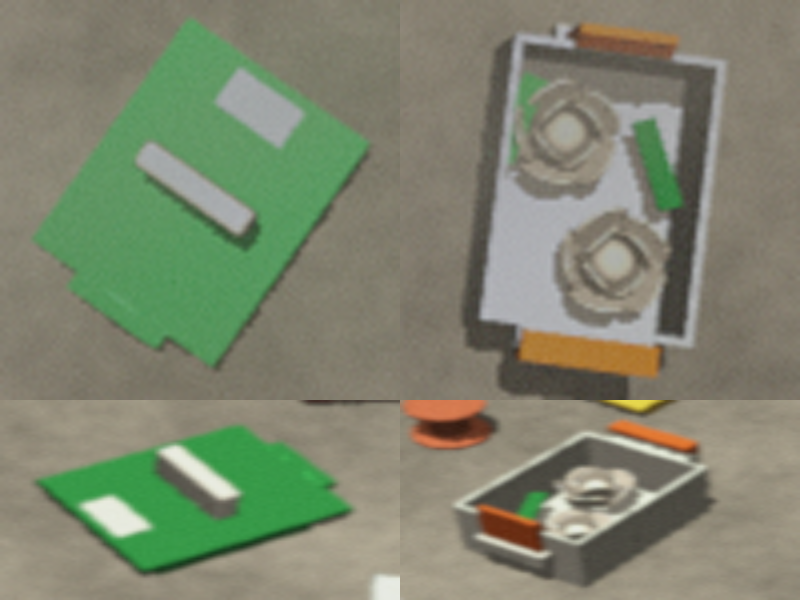

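The lid is the green one with the tongue at top px (263,235). The red (247,350), the yellow (472,372) and the green tag (523,92) are look-alikes: wrong colour, or no handle and tongue. The tub is at (424,245), with its hook at the bottom (422,284) and its catch at the top (430,206).

```bash
python3 - <<'E'
from h import *
f=pickle.load(open("top.pkl","rb"));s=pickle.load(open("scene.pkl","rb"))
def fit(w,m):
    w,m=np.array(w),np.array(m,float); a=w-w.mean(0); b=m-m.mean(0)
    z=((a[:,0]+1j*a[:,1])*np.conj(b[:,0]+1j*b[:,1])).sum(); t=np.angle(z)
    R=np.array([[np.cos(t),-np.sin(t)],[np.sin(t),np.cos(t)]]); c=w.mean(0)-R@m.mean(0)
    print("yaw",round(t,4),"c",c.round(1),"res",(w-c-m@R.T).round(1).tolist())
F=lambda p,k,o:(np.array(p)+.5)/k-.5+o
M=lambda a,b:[[a,b],[a,-b],[-a,-b],[-a,b]]
print("lid top");fit(ray(f,F([(192,20),(368,147),(215,366),(36,240)],4,(213,188)),14),M(75,61))
print("lid handle, patch",ray(f,F([(196,190)],4,(213,188)),48).round(1),ray(f,F([(260,108)],4,(213,188)),14).round(1))
print("tub top");fit(ray(f,F([(117,35),(326,61),(291,347),(81,321)],4,(374,196)),70),M(75,55))
k=np.array([400/90,200/70])
print("lid scene");fit(ray(s,F([(145,571),(38,483),(240,427),(352,509)],k,(320,240)),12),[[75,61],[75,-61],[-75,-61],[-75,61]])
k=np.array([4,2.5])
print("tub scene");fit(ray(s,F([(583,541),(455,505),(583,433),(706,467)]-np.array([400,400]),k,(210,180)),70),M(75,55)) if 0 else fit(ray(s,F(np.array([(583,541),(455,505),(583,433),(706,467)])-[400,400],k,(210,180)),70),[[75,55],[75,-55],[-75,-55],[-75,55]])
E
```

```text
lid top
yaw -0.6027 c [531.6 157.5] res [[-1.2, -0.3], [-1.2, 2.6], [1.9, -0.4], [0.5, -1.9]]
lid handle, patch [[531.1 157.3]] [[578.5 126.8]]
tub top
yaw -0.1208 c [ 516.3 -183.5] res [[-0.5, -0.5], [0.2, 0.0], [0.6, 0.7], [-0.3, -0.1]]
lid scene
yaw -0.6092 c [894.  308.9] res [[-33.8, -6.2], [-2.1, 20.6], [34.1, 6.4], [1.8, -20.8]]
tub scene
yaw -0.1073 c [ 514.  -183.6] res [[-5.1, -1.4], [-0.8, 0.1], [3.5, 0.8], [2.3, 0.5]]
```

Call:
{"api": "send_rows", "payload": {
  "moves": [
    [[0.016,0.037,0,0,0,0.031,0.2],[0.016,0.037,0,0,0,0.031,0.2],[0.016,0.037,0,0,0,0.031,0.2],[0.016,0.037,0,0,0,0.031,0.2],[0.016,0.037,0,0,0,0.031,0.2],[0.016,0.037,0,0,0,0.031,0.2],[0.016,0.037,0,0,0,0.031,0.2],[0.016,0.037,0,0,0,0.031,0.2],[0.016,0.037,0,0,0,0.031,0.2],[0.016,0.037,0,0,0,0.031,0.2]]
  ],
  "grip_force": 40
}}

```text
clock: 1.1
eef_pos: [372.6, -216.2, 248.2]
tcp_rot: [-3.141, 0.0, 0.658]
contact_force: [0.9, -0.3, 0.4]
opening: 0.601
grasp_force: 0.0
```

Call:
{"api": "send_rows", "payload": {
  "moves": [
    [[0.016,0.037,0,0,0,0.031,0.2],[0.016,0.037,0,0,0,0.031,0.2],[0.016,0.037,0,0,0,0.031,0.2],[0.016,0.037,0,0,0,0.031,0.2],[0.016,0.037,0,0,0,0.031,0.2],[0.016,0.037,0,0,0,0.031,0.2],[0.016,0.037,0,0,0,0.031,0.2],[0.016,0.037,0,0,0,0.031,0.2],[0.016,0.037,-0.02,0,0,0.031,0.2],[0.016,0.037,-0.02,0,0,0.031,0.2]]
  ]
}}

```text
clock: 2.1
eef_pos: [533.1, 154.0, 208.1]
tcp_rot: [3.141, -0.001, 0.968]
contact_force: [0.5, -0.3, 0.0]
opening: 0.596
grasp_force: 0.0
```

Call:
{"api": "send_rows", "payload": {
  "moves": [
    [[0,0,-0.02,0,0,0,0.2],[0,0,0,0,0,0,0.2],[0,0,0,0,0,0,0.2]]
  ]
}}

```text
clock: 2.4
eef_pos: [531.9, 151.9, 188.1]
tcp_rot: [-3.141, 0.001, 0.967]
contact_force: [-0.3, 0.2, -0.3]
opening: 0.601
grasp_force: 0.0
```

Call:
{"api": "send_rows", "payload": {
  "moves": [
    [[0,0.0055,-0.03,0,0,0,0.2],[0,0,-0.03,0,0,0,0.2],[0,0,-0.03,0,0,0,0.2],[0,0,-0.03,0,0,0,0.2],[0,0,-0.02,0,0,0,0.2],[0,0,-0.012,0,0,0,0.2],[0,0,0,0,0,0,0.2]]
  ]
}}

```text
clock: 3.1
eef_pos: [532.2, 157.0, 36.0]
tcp_rot: [-3.141, 0.001, 0.966]
contact_force: [0.1, 0.0, -0.2]
opening: 0.599
grasp_force: 0.0
```

Call:
{"api": "send_rows", "payload": {
  "moves": [
    [[0,0,0,0,0,0,-1],[0,0,0,0,0,0,-1],[0,0,0,0,0,0,-1],[0,0,0,0,0,0,-1],[0,0,0,0,0,0,-1],[0,0,0,0,0,0,-1]]
  ],
  "grip_force": 50
}}

```text
clock: 3.7
eef_pos: [533.4, 157.9, 37.8]
tcp_rot: [3.14, -0.002, 0.967]
contact_force: [-1.0, -1.4, 6.5]
opening: 0.183
grasp_force: 49.2
```

Call:
{"api": "send_rows", "payload": {
  "moves": [
    [[0,0,0.01,0,0,0,-1],[0,0,0.02,0,0,0,-1],[0,0,0.03,0,0,0,-1],[0,0,0.03,0,0,0,-1],[0,0,0.03,0,0,0,-1],[0,0,0.03,0,0,0,-1],[0,0,0,0,0,0,-1]]
  ]
}}

```text
clock: 4.4
eef_pos: [534.7, 158.4, 191.3]
tcp_rot: [3.137, -0.006, 0.967]
contact_force: [0.8, 0.8, -1.4]
opening: 0.177
grasp_force: 49.2
```

Call:
{"api": "send_rows", "payload": {
  "moves": [
    [[0,-0.034,0,0,0,0.048,-1],[0,-0.034,0,0,0,0.048,-1],[0,-0.034,0,0,0,0.048,-1],[0,-0.034,0,0,0,0.048,-1],[0,-0.034,0,0,0,0.048,-1],[0,-0.034,0,0,0,0.048,-1],[0,-0.034,0,0,0,0.048,-1],[0,-0.034,0,0,0,0.048,-1],[0,-0.034,0,0,0,0.048,-1],[0,-0.034,0,0,0,0.048,-1]]
  ]
}}

```text
clock: 5.4
eef_pos: [531.7, -183.5, 186.0]
tcp_rot: [-3.141, -0.0, 1.449]
contact_force: [0.1, 0.4, -2.0]
opening: 0.182
grasp_force: 49.2
```

Call:
{"api": "send_rows", "payload": {
  "moves": [
    [[0,0,0,-0.005,-0.043,0,-1],[0,0,0,-0.005,-0.043,0,-1],[0,0,0,-0.005,-0.043,0,-1],[0,0,0,-0.006,-0.044,0,-1],[0,0,0,0,0,0,-1],[0,0,0,0,0,0,-1]]
  ]
}}

```text
clock: 6.0
eef_pos: [532.0, -182.2, 186.2]
tcp_rot: [2.969, -0.001, 1.447]
contact_force: [0.6, 0.9, -1.6]
opening: 0.175
grasp_force: 49.3
```

```bash
python3 - <<'E'
from rig import sense, grab_frame
from h import *
for n in("scene","top"):
    f=grab_frame(n); pickle.dump(f,open(n+"1.pkl","wb"))
    x0,y0=((200,110) if n=="scene" else (345,130))
    c=cv2.resize(f["img"][y0:y0+150,x0:x0+133,::-1],(400,450),interpolation=cv2.INTER_CUBIC)
    r=c if n=="scene" else np.hstack([r,c])
cv2.imwrite("pics/hold.png",r)
print(sense()["eef_pos"],sense()["tcp_rot"])
E
```

```text
[ 532.66888411 -182.30085417  186.32595432] [ 2.96806694e+00 -5.17411797e-04  1.44708771e+00]
```

View pics/hold.png

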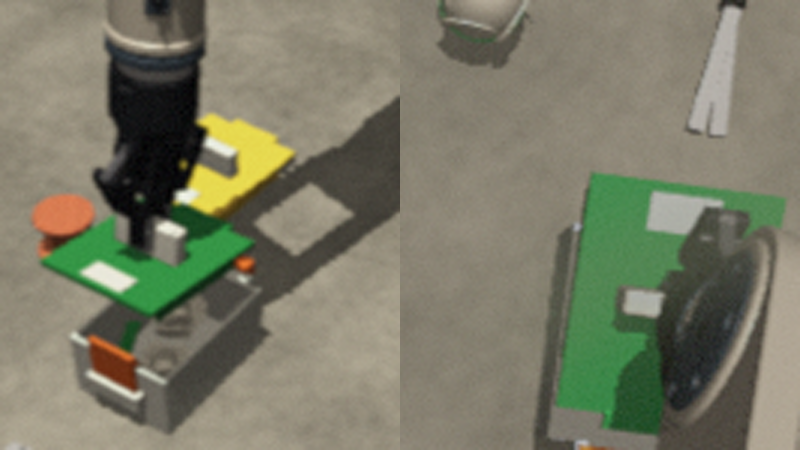

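```bash
python3 - <<'E'
from h import *
from scipy.optimize import least_squares
from scipy.spatial.transform import Rotation as Ro
t=pickle.load(open("top1.pkl","rb"));s=pickle.load(open("scene1.pkl","rb"))
k=np.array([400/133,3.])
ot=(np.array([(193,173),(385,197),(156,407)])+.5)/k-.5+[345,130]
os=(np.array([(40,262),(153,317),(252,245)])+.5)/k-.5+[200,110]
mt=np.array([[75,61,5],[75,-61,5],[-75,61,5]]);ms=np.array([[75,-61,5],[75,61,1],[-75,61,5]])
def res(p):
    R=Ro.from_euler("ZYX",p[3:]).as_matrix()
    return np.r_[proj(t,mt@R.T+p[:3])-ot, proj(s,ms@R.T+p[:3])-os].ravel()
r=least_squares(res,[532,-182,158,-.12,-.17,0]);p=r.x
print("lid",p[:3].round(1),"yaw,pitch,roll",p[3:].round(3),"res",r.fun.round(1))
R=Ro.from_euler("ZYX",p[3:]).as_matrix();Rt=Ro.from_euler("xyz",[2.968,-.0005,1.447]).as_matrix()
print("tcp in lid",(R.T@(np.array([532.3,-182.2,186.2])-p[:3])).round(1),"tool y",Rt[:,1].round(3),"tool z",Rt[:,2].round(3))
E
```

```text
lid [ 537.  -182.2  156.6] yaw,pitch,roll [-0.113 -0.214  0.029] res [-0.6  0.1  0.1 -0.   0.   0.2 -0.3  0.1 -0.7 -0.2  0.3  0.1]
tcp in lid [ 1.7  0.3 29.9] tool y [ 0.977 -0.122  0.173] tool z [ 0.171 -0.021 -0.985]
```

Call:
{"api": "send_rows", "payload": {
  "moves": [
    [[-0.005,-0.003,-0.02,0,0,0,-1],[0,0,-0.02,0,0,0,-1],[0,0,-0.015,0,0,0,-1],[0,0,-0.007,0,0,0,-1],[0,0,0,0,0,0,-1],[0,0,0,0,0,0,-1]]
  ]
}}

```text
clock: 6.7
eef_pos: [528.0, -185.4, 124.7]
tcp_rot: [2.967, -0.0, 1.447]
contact_force: [0.3, -0.5, -1.7]
opening: 0.177
grasp_force: 49.3
```

```bash
python3 - <<'E'
from rig import sense, grab_frame
from h import *
for n in("scene","top"):
    f=grab_frame(n); pickle.dump(f,open(n+"2.pkl","wb"))
    x0,y0=((200,140) if n=="scene" else (370,180))
    c=cv2.resize(f["img"][y0:y0+120,x0:x0+100,::-1],(400,480),interpolation=cv2.INTER_CUBIC)
    r=c if n=="scene" else np.hstack([r,c])
cv2.imwrite("pics/hold2.png",r)
print(sense()["eef_pos"],sense()["tcp_rot"],sense()["contact_force"])
E
```

```text
[ 528.12807855 -185.48555798  125.13808697] [ 2.96603817e+00 -1.96953894e-04  1.44704675e+00] [-0.23640958 -0.38432208 -1.72256205]
```

View pics/hold2.png

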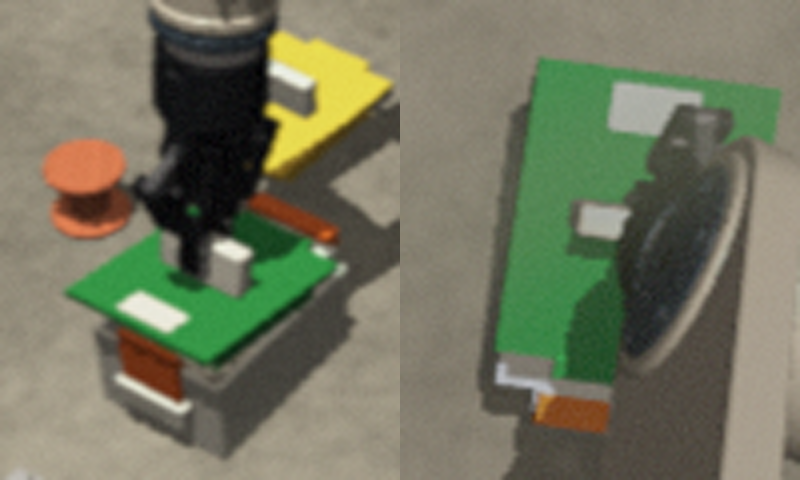

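```bash
python3 - <<'E'
from h import *
from scipy.optimize import least_squares
from scipy.spatial.transform import Rotation as Ro
t=pickle.load(open("top2.pkl","rb"));s=pickle.load(open("scene2.pkl","rb"))
ot=(np.array([(140,58),(380,90),(97,354)])+.5)/4-.5+[370,180]
os=(np.array([(66,292),(207,363),(345,267)])+.5)/4-.5+[200,140]
mt=np.array([[75,61,5],[75,-61,5],[-75,61,5]]);ms=np.array([[75,-61,5],[75,61,1],[-75,61,5]])
def res(p):
    R=Ro.from_euler("ZYX",p[3:]).as_matrix()
    return np.r_[proj(t,mt@R.T+p[:3])-ot, proj(s,ms@R.T+p[:3])-os].ravel()
r=least_squares(res,[532,-182,98,-.12,-.17,0]);p=r.x
R=Ro.from_euler("ZYX",p[3:]).as_matrix();T=Ro.from_euler("z",-.12).as_matrix()
L=lambda q:(T.T@(R@np.array(q)+p[:3]-[515.8,-183.5,0])).round(1)
print("lid",p[:3].round(1),p[3:].round(3),r.fun.round(1))
print("in tub: origin",L([0,0,0]),"tongue",L([-85,0,0]),"ends",L([75,0,0]),"tcp in lid",(R.T@(np.array([528.1,-185.4,125])-p[:3])).round(1))
E
```

```text
lid [ 531.8 -184.8   96. ] [-0.121 -0.204  0.041] [-0.2  0.4  0.1  0.2 -0.8 -0.3 -0.3  0.1  0.2 -0.  -1.3 -0.4]
in tub: origin [16.1  0.6 96. ] tongue [-67.2   0.7  78.8] ends [ 89.5   0.5 111.2] tcp in lid [ 2.3  0.2 29.1]
```

Call:
{"api": "send_rows", "payload": {
  "moves": [
    [[0,0,-0.003,0.003,0.025,0,-1],[0,0,-0.003,0.003,0.025,0,-1],[0,0,-0.003,0,0,0,-1],[0,0,-0.002,0,0,0,-1],[0,0,0,0,0,0,-1]]
  ]
}}

```text
clock: 7.3
eef_pos: [527.1, -185.1, 112.7]
tcp_rot: [3.019, -0.001, 1.447]
contact_force: [-0.3, -0.2, -2.2]
opening: 0.18
grasp_force: 49.3
```

Call:
{"api": "send_rows", "payload": {
  "moves": [
    [[-0.003,0.0004,0,0,0,0,-1],[-0.003,0.0004,0,0,0,0,-1],[-0.003,0.0004,0,0,0,0,-1],[0,0,0,0,0,0,-1]]
  ]
}}

```text
clock: 7.7
eef_pos: [517.8, -184.0, 113.3]
tcp_rot: [3.018, -0.0, 1.447]
contact_force: [-1.0, 0.2, -1.8]
opening: 0.174
grasp_force: 49.3
```

Call:
{"api": "send_rows", "payload": {
  "moves": [
    [[-0.002,0.0002,0,0,0,0,-1],[-0.002,0.0002,0,0,0,0,-1],[-0.001,0.0001,0,0,0,0,-1],[0,0,0,0,0,0,-1]]
  ]
}}

```text
clock: 8.1
eef_pos: [513.4, -183.6, 113.3]
tcp_rot: [3.018, -0.0, 1.447]
contact_force: [0.8, -0.2, -3.8]
opening: 0.176
grasp_force: 49.0
```

Call:
{"api": "send_rows", "payload": {
  "moves": [
    [[-0.001,0.0001,0,0,0,0,-1],[-0.001,0.0001,0,0,0,0,-1],[0,0,0,0,0,0,-1]]
  ]
}}

```text
clock: 8.4
eef_pos: [511.7, -183.4, 113.3]
tcp_rot: [3.017, -0.0, 1.447]
contact_force: [2.0, -0.1, -4.6]
opening: 0.178
grasp_force: 48.8
```

Call:
{"api": "send_rows", "payload": {
  "moves": [
    [[0,0,-0.001,0,0,0,-1],[0,0,-0.001,0,0,0,-1],[0,0,0,0,0,0,-1]]
  ]
}}

```text
clock: 8.7
eef_pos: [511.7, -183.5, 111.4]
tcp_rot: [3.017, -0.0, 1.447]
contact_force: [2.6, -1.2, -1.6]
opening: 0.179
grasp_force: 49.5
```

Call:
{"api": "send_rows", "payload": {
  "moves": [
    [[-0.001,0.0001,0,0,0,0,-1],[-0.001,0.0001,0,0,0,0,-1],[0,0,0,0,0,0,-1]]
  ]
}}

```text
clock: 9.0
eef_pos: [511.3, -183.6, 112.1]
tcp_rot: [3.013, 0.0, 1.446]
contact_force: [7.6, 0.3, -2.8]
opening: 0.175
grasp_force: 49.2
```

Call:
{"api": "send_rows", "payload": {
  "moves": [
    [[0.001,-0.0001,0,0,0,0,-1],[0.001,-0.0001,-0.001,0.002,0.013,0,-1],[0.0005,0,-0.001,0.002,0.013,0,-1],[0.0005,0,-0.0015,0.002,0.018,0,-1],[0,0,0,0,0,0,-1]]
  ]
}}

```text
clock: 9.5
eef_pos: [513.1, -183.6, 107.8]
tcp_rot: [3.062, -0.001, 1.447]
contact_force: [5.0, 0.2, 0.4]
opening: 0.172
grasp_force: 49.8
```

```bash
python3 - <<'E'
from rig import sense, grab_frame
from h import *
for n in("scene","top"):
    f=grab_frame(n); pickle.dump(f,open(n+"3.pkl","wb"))
    x0,y0=((200,140) if n=="scene" else (370,180))
    c=cv2.resize(f["img"][y0:y0+120,x0:x0+100,::-1],(400,480),interpolation=cv2.INTER_CUBIC)
    r=c if n=="scene" else np.hstack([r,c])
cv2.imwrite("pics/hold3.png",r)
print(sense()["eef_pos"],sense()["tcp_rot"],sense()["contact_force"])
E
```

```text
[ 513.10667458 -183.61754165  107.9561998 ] [ 3.06116902e+00 -5.27614094e-04  1.44702787e+00] [ 5.51300714 -0.12164156 -0.20238129]
```

View pics/hold3.png

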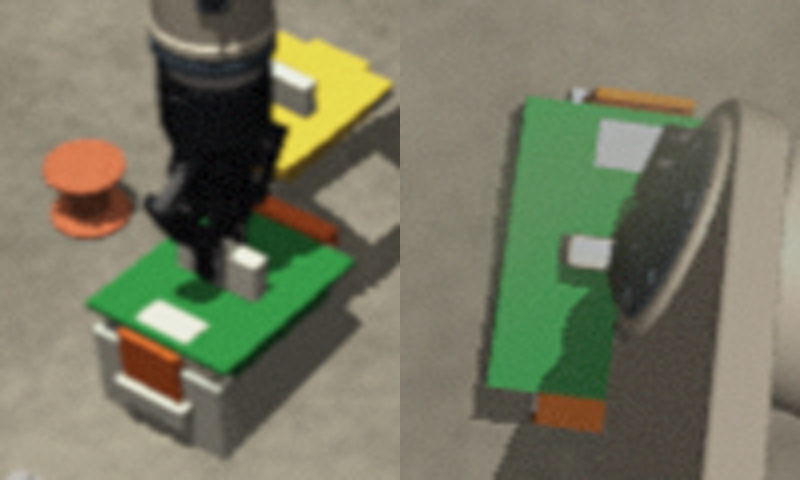

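The tongue is under the hook (hook at crop px (570,413) covers it), and the +x end sits just above the catch at (645,103).

Call:
{"api": "send_rows", "payload": {
  "moves": [
    [[0.001,-0.0001,-0.001,0.001,0.012,0,-1],[0.0005,0,-0.001,0.001,0.012,0,-1],[0,0,0,0,0,0,-1]]
  ]
}}

```text
clock: 9.9
eef_pos: [513.8, -183.5, 105.8]
tcp_rot: [3.087, 0.0, 1.447]
contact_force: [0.9, -1.5, 4.3]
opening: 0.184
grasp_force: 50.4
```

Call:
{"api": "send_rows", "payload": {
  "moves": [
    [[0,0,0,0,0,0,-0.4],[0,0,0,0,0,0,-0.2],[0,0,0,0,0,0,0],[0,0,0.002,0,0,0,0],[0,0,0.01,0,0,0,0],[0,0,0.02,0,0,0,0],[0,0,0.03,0,0,0,-1],[0,0,0.02,0,0,0,-1]]
  ]
}}

```text
clock: 10.7
eef_pos: [514.4, -183.7, 190.2]
tcp_rot: [3.085, 0.0, 1.447]
contact_force: [-0.5, 0.3, 0.4]
opening: 0.169
grasp_force: 0.0
```

Call:
{"api": "send_rows", "payload": {
  "moves": [
    [[0.0056,-0.0006,0,0.007,0.055,0,-1],[0.0056,-0.0006,0,0,0,-0.14,-1],[0.0056,-0.0006,0,0,0,-0.14,-1],[0.0056,-0.0006,0,0,0,-0.14,-1],[0.0056,-0.0006,0,0,0,-0.14,-1],[0.0056,-0.0006,0,0,0,-0.14,-1],[0.0056,-0.0007,0,0,0,-0.14,-1],[0.0056,-0.0007,0,0,0,-0.14,-1],[0.0056,-0.0007,0,0,0,-0.14,-1],[0.0056,-0.0007,0,0,0,-0.14,-1]]
  ]
}}

```text
clock: 11.7
eef_pos: [570.2, -189.9, 188.6]
tcp_rot: [3.141, -0.0, 0.181]
contact_force: [-0.2, 0.2, 0.5]
opening: -0.004
grasp_force: 0.0
```

Call:
{"api": "send_rows", "payload": {
  "moves": [
    [[0,0,-0.02,0,0,-0.14,-1],[0,0,-0.02,0,0,-0.14,-1],[0,0,-0.02,0,0,-0.03,-1],[0,0,-0.01,0,0,0,-1],[0,0,0,0,0,0,-1],[0,0,0,0,0,0,-1]]
  ]
}}

```text
clock: 12.3
eef_pos: [570.3, -190.0, 118.6]
tcp_rot: [3.141, -0.001, -0.122]
contact_force: [0.1, -0.6, 1.1]
opening: -0.0
grasp_force: 0.0
```

```bash
python3 - <<'E'
from rig import sense, grab_frame
from h import *
for n in("scene","top"):
    f=grab_frame(n); pickle.dump(f,open(n+"4.pkl","wb"))
    x0,y0=((200,140) if n=="scene" else (370,180))
    c=cv2.resize(f["img"][y0:y0+120,x0:x0+100,::-1],(400,480),interpolation=cv2.INTER_CUBIC)
    r=c if n=="scene" else np.hstack([r,c])
cv2.imwrite("pics/press0.png",r)
print(sense()["eef_pos"],sense()["tcp_rot"],sense()["contact_force"],sense()["opening"])
E
```

```text
[ 570.62690872 -190.12879516  118.96296397] [ 3.14123762e+00 -1.66810678e-03 -1.22546810e-01] [-0.1540806   0.36455476  0.08884841] 0.0006834403651759373
```

View pics/press0.png

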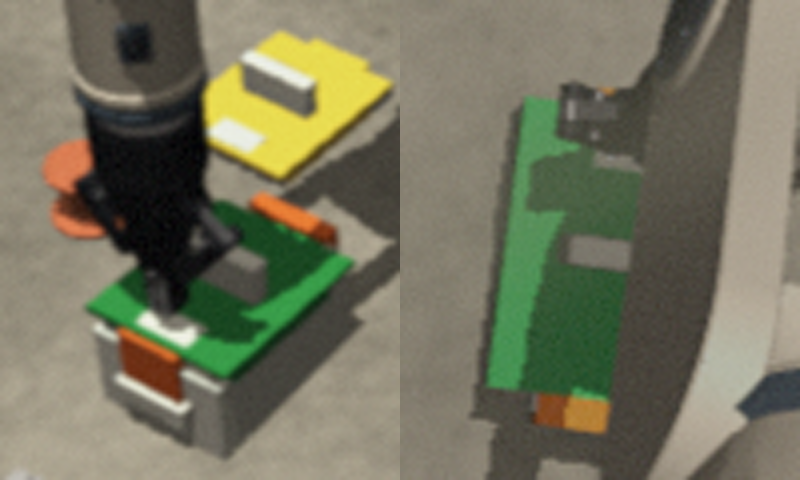

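The closed fingertips are over the white patch (scene crop px (170,325)), and the lid is propped on the catch.

Call:
{"api": "send_rows", "payload": {
  "moves": [
    [[0,0,-0.008,0,0,0,-1],[0,0,-0.003,0,0,0,-1],[0,0,-0.002,0,0,0,-1],[0,0,-0.001,0,0,0,-1],[0,0,0,0,0,0,-1]]
  ]
}}

```text
clock: 12.9
eef_pos: [569.8, -189.9, 103.6]
tcp_rot: [-3.142, 0.0, -0.123]
contact_force: [0.2, 0.2, 0.0]
opening: 0.002
grasp_force: 0.0
```

Call:
{"api": "send_rows", "payload": {
  "moves": [
    [[0,0,-0.001,0,0,0,-1],[0,0,-0.001,0,0,0,-1],[0,0,-0.001,0,0,0,-1],[0,0,0,0,0,0,-1]]
  ]
}}

```text
clock: 13.3
eef_pos: [570.2, -190.0, 101.6]
tcp_rot: [3.141, -0.001, -0.123]
contact_force: [-2.7, 0.5, 7.8]
opening: 0.005
grasp_force: 4.0
```

Call:
{"api": "send_rows", "payload": {
  "moves": [
    [[0,0,-0.001,0,0,0,-1],[0,0,-0.001,0,0,0,-1],[0,0,0,0,0,0,-1]]
  ]
}}

```text
clock: 13.6
eef_pos: [570.3, -190.1, 100.1]
tcp_rot: [3.141, -0.001, -0.123]
contact_force: [-4.4, 0.6, 12.9]
opening: 0.001
grasp_force: 6.6
```

Call:
{"api": "send_rows", "payload": {
  "moves": [
    [[0,0,-0.001,0,0,0,-1],[0,0,-0.001,0,0,0,-1],[0,0,0,0,0,0,-1]]
  ]
}}

```text
clock: 13.9
eef_pos: [570.0, -190.0, 97.0]
tcp_rot: [3.142, -0.0, -0.123]
contact_force: [-0.6, 0.3, -1.0]
opening: -0.0
grasp_force: 0.0
```

Call:
{"api": "send_rows", "payload": {
  "moves": [
    [[0,0,-0.001,0,0,0,-1],[0,0,-0.001,0,0,0,-1],[0,0,0,0,0,0,-1]]
  ]
}}

```text
clock: 14.2
eef_pos: [569.7, -189.8, 94.4]
tcp_rot: [-3.141, 0.001, -0.123]
contact_force: [-0.1, -0.0, -0.3]
opening: -0.003
grasp_force: 0.0
```

Call:
{"api": "send_rows", "payload": {
  "moves": [
    [[0,0,-0.001,0,0,0,-1],[0,0,-0.001,0,0,0,-1],[0,0,0,0,0,0,-1]]
  ]
}}

```text
clock: 14.5
eef_pos: [569.8, -189.9, 92.5]
tcp_rot: [-3.142, 0.0, -0.123]
contact_force: [0.5, 0.5, 0.3]
opening: -0.002
grasp_force: 0.0
```

Call:
{"api": "send_rows", "payload": {
  "moves": [
    [[0,0,-0.001,0,0,0,-1],[0,0,-0.001,0,0,0,-1],[0,0,0,0,0,0,-1]]
  ]
}}

```text
clock: 14.8
eef_pos: [570.0, -189.9, 92.1]
tcp_rot: [3.142, -0.0, -0.123]
contact_force: [-3.9, 1.1, 14.1]
opening: 0.003
grasp_force: 6.8
```

Call:
{"api": "send_rows", "payload": {
  "moves": [
    [[0,0,-0.001,0,0,0,-1],[0,0,-0.001,0,0,0,-1],[0,0,0,0,0,0,-1],[0,0,0,0,0,0,-1]]
  ]
}}

```text
clock: 15.2
eef_pos: [570.1, -190.0, 91.9]
tcp_rot: [3.141, -0.001, -0.123]
contact_force: [-10.5, 3.7, 32.8]
opening: 0.001
grasp_force: 16.6
```

Firm bottom at the rim height. I'll lift off, clear the view and check.

Call:
{"api": "send_rows", "payload": {
  "moves": [
    [[0,0,0.003,0,0,0,-1],[0,0,0.01,0,0,0,-1],[0,0,0.03,0,0,0,-1],[0,0,0.04,0,0,0,-1],[0,0,0.04,0,0,0,-1],[-0.02,-0.04,0.03,0,0,0,-1],[-0.02,-0.04,0,0,0,0,-1],[-0.02,-0.04,0,0,0,0,-1],[-0.02,-0.04,0,0,0,0,-1],[-0.02,-0.04,0,0,0,0,-1]]
  ]
}}

```text
clock: 16.2
eef_pos: [470.4, -388.5, 240.2]
tcp_rot: [3.141, -0.0, -0.123]
contact_force: [1.1, 0.5, 0.0]
opening: -0.003
grasp_force: 0.0
```

```bash
python3 - <<'E'
from rig import sense, grab_frame
from h import *
for n in("scene","top"):
    f=grab_frame(n); pickle.dump(f,open(n+"5.pkl","wb"))
    x0,y0=((210,165) if n=="scene" else (370,190))
    c=cv2.resize(f["img"][y0:y0+110,x0:x0+100,::-1],(400,440),interpolation=cv2.INTER_CUBIC)
    r=c if n=="scene" else np.hstack([r,c])
cv2.imwrite("pics/closed.png",r)
print(sense()["eef_pos"],sense()["contact_force"])
E
```

```text
[ 469.05765292 -391.21425792  239.96614832] [0.94552907 0.58363685 0.08522993]
```

View pics/closed.png

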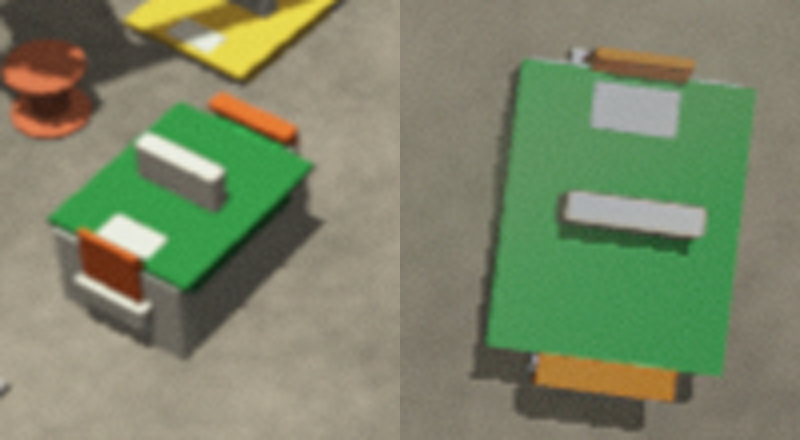

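```bash
python3 - <<'E'
from h import *
from scipy.optimize import least_squares
from scipy.spatial.transform import Rotation as Ro
t=pickle.load(open("top5.pkl","rb"));s=pickle.load(open("scene5.pkl","rb"));t0=pickle.load(open("top.pkl","rb"))
ot=(np.array([(124,59),(356,88),(323,376),(87,347)])+.5)/4-.5+[370,190]
os=(np.array([(50,219),(181,103),(314,165)])+.5)/4-.5+[210,165]
mt=np.array([[75,61,5],[75,-61,5],[-75,-61,5],[-75,61,5]]);ms=np.array([[75,-61,5],[-75,-61,5],[-75,61,5]])
def res(p):
    R=Ro.from_euler("ZYX",p[3:]).as_matrix()
    return np.r_[proj(t,mt@R.T+p[:3])-ot, proj(s,ms@R.T+p[:3])-os].ravel()
r=least_squares(res,[515,-183,70,-.12,0,0]);p=r.x
print("lid",p[:3].round(1),p[3:].round(3),r.fun.round(1))
for f in(t0,t):
    for c in comps(f,(5,120,60),(22,255,255),20):
        m=c.reshape(-1,2)
        if 400<m[:,0].mean()<460 and m[:,1].mean()<225: print("catch",m.min(0),m.max(0))
E
```

```text
lid [ 514.5 -183.2   70.8] [-0.118 -0.014  0.012] [-0.5 -0.1 -0.   0.2 -0.3  0.3 -0.1  0.  -1.  -0.  -0.5  0.1  0.  -0.2]
catch [419 202] [442 208]
catch [418 202] [442 209]
```

```bash
python3 -c "
from rig import sign_off;print(sign_off())"
```

```text
the job is handed in; nothing more can be done
None
```

The job is handed in: the green lid is on the tub, its tongue tucked under the hook and the catch back at its rest position over the pressed end; the last pictures show the lid level to within about 1°, resting at rim height, with the arm clear and no bystander touched.

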